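# Level the lamp head and snap its cover on, still pressing

## Task

First push the desk lamp's tipped-up head level, so that its open mouth faces straight up. Then pick up the round white snap-in cover by its grip rib, press it straight down into the mouth until it clicks and sits fully home with the head still level, and finish while still gripping the cover and holding it down with a firm push (some 10 N): do not let go. Leave the other things on the desk where they are.

Things in the scene. Friction and masses are not known exactly. Their poses are not given: they have to be found in the camera images.
- lamp: Chrome desk lamp fixed to the desk: round base 124 mm across, 20 mm high (its push-button is not used), stem, and upright yoke holding the head between two arms (outsides 134 mm apart along the lamp's y, tops 134 mm above the desk). Origin: centre of the base's underside, straight below the head's centre; z up. The tilt axis runs along its y, 125 mm above the origin.
- lamp_head (a joint): Tilt of the lamp head, rad. 0 = level, mouth facing straight up. Positive (starts at 0.35 to 0.75) = the lug, on the lamp's -x side, is raised and the mouth leans to the lamp's +x. Friction hinge: 0.35 N m (about 5 N at the lug) turns it; it stays where it is left and has no stop at level (range -0.5 to 0.9).
- lamp_mouth (a point): Centre of the head's open mouth in its rim plane, 15 mm from the tilt axis; turns with the head: z out of the mouth, -x to the lug. The head is a chrome cup 100 mm across, 30 mm high; mouth 73 mm across, 25 mm deep. Four small sprung catches inside stand 4.5 mm out of the wall, their middles 8.5 mm below the rim.
- lug (a point): Middle of the top face of the head's black lug: a flat tab 32 mm wide, 8 mm thick, sticking out from 50 to 84 mm from the head's centre to the head's -x. This point is 66 mm from the tilt axis and 4 mm above the plane through it. Pushing it down levels the head; at level it is 129 mm above the desk.
- cover_mid (a point): Point on the white cover's axis half-way up, 24 mm above its underside, level with its flange top, at the grip rib's foot. z up along the axis; x across the rib's 14 mm thickness (grip it along x), y along its 50 mm length. When the cover is home this point is 4.5 mm above the rim plane of the mouth.
- cover: Loose white plastic snap-in cover, 60 g, standing plug down on the desk; origin at the centre of its underside. From below: bead 68 mm across to 3 mm; neck 59 mm across to 19.5; flange 96 mm across to 24; grip rib 14 x 50 mm from 24 to 48 mm. Fits at any turn. The bead meets the catches some 16 mm short of home; about 10 to 15 N forces it past, then the force drops and the flange lands on the rim.
- pencil: Loose hexagonal wooden pencil, 150 mm long, 8 mm thick, lying in the middle of the desk between lamp and cover; leave alone. Origin under its middle, x along it.
- remover: Loose red plastic stapler remover, about 65 x 30 x 25 mm; leave alone. Origin under its middle.
- tiffin_lid: Loose flat aluminium tiffin lid, 112 mm across, 20 mm high, farther out; leave alone. Origin under its middle.
- eraser: Loose eraser, 42 x 20 x 12 mm; leave alone. Origin under its middle.
- tumbler: Loose steel tumbler, 72 mm across, 100 mm high, farther out; leave alone. Origin under its middle.
- pen_stand: Fixed clear acrylic pen stand with pens, 75 x 75 mm, about 160 mm high with the pens, far edge; origin under its middle.
- drawers: Fixed white plastic drawer unit, 200 x 220 x 160 mm high, at the robot's right; origin under its middle.
- books: Fixed pile of notebooks, 200 x 150 x 42 mm high, at the robot's left; origin under its middle.
Mind the look-alikes: they are no part of the job. What is shaped like the cover but brown or pink is not meant.

How it is judged:
By the outcome, as a careful person would: the job done as asked, in the order asked, and still so for the second after the job is handed in, while the arm keeps its last pose, push and grip.
It also fails if it takes over 64 s, if anything falls off the work surface, if the arm or the gripper's body presses on something with over 40 N, if the wrist force passes 120 N, or if a joint passes its speed limit or range.

## Robot

A 6-joint arm with a two-finger parallel gripper is mounted at the origin on the work surface. World frame = base frame: x ahead of the robot, y to its left, z up, the work surface at z = 0. Lengths are in m, angles in degrees, forces in N, time in s.
With the tool pointing down it reaches from about 0.375 to 0.75 m from the base axis. Payload 9 kg.
Tool frame: the origin (TCP) lies where the fingers leave the gripper's body, on its centre line; the fingertips stand 73 mm ahead of it and the grasp point (between the pads) lies 54 mm ahead of it (robot.tip_reach is the distance from the TCP to the fingertips, in m); z points along the fingers, y is the direction in which the jaws open and shut (so a half turn about z gives the same grasp; the last joint's range is limited). The gripper opens to 85 mm and grips with 20 to 120 N. Pads are 22 mm wide; open, the fingers measure 114 mm over their backs; the gripper's body (76 mm by 85 mm) begins 54 mm behind the grasp point. The pads swing forward as they close: fully open they stand 13 mm farther back than shut.
Start: joints at [54.792, 5.964, 5.575, 89.605, 0, 77.527], TCP at [0.232, 0.553, 0.304] pointing down, gripper open.
Joint ranges: [-171.21, 171.21], [-48.23, 106.86], [-62.78, 66.21], [-105.2, 120.99], [-86.42, 89.51], [-180, 180]. Speed limits (degrees/s): [127.2, 127.2, 147.25, 180, 180, 180].

## Interface

Orientations are given as [roll, pitch, yaw] about the fixed x, y, z axes, in that order (R = Rz(yaw) Ry(pitch) Rx(roll)).
In Python, from plant import robot gives the robot as it stands. Calls block until the motion is done:
- robot.move_pose(position, orientation): joint-space move of the TCP to a pose.
- robot.line_to(position, vel=0.15, rotation=None, guard=None): straight line of the TCP; rotation=None keeps the orientation; vel is the mean speed in m/s. With guard (N) it stops when the force on the tool has changed by that much, and returns True; else False.
- robot.goto_joints(angles): joint-space move.
- robot.set_gripper(opening): finger opening in m; the grip force is fixed at half the most; returns when the fingers have stopped.
- robot.pause(seconds).
- robot.ik(position, orientation): joint angles nearest the present ones, or None.
- robot.observe(): the state.
- robot.grab_frame(name): name is "side" or "top"; returns the picture (480x640x3 uint8, blue, green, red); there is no depth.
- robot.get_calibration(name): a dict with "vertical_fov" (degrees; the focal length in pixels is half the picture's height over the tangent of half this angle, whatever the lens; pixels are square), "cx", "cy" (the principal point, pixels), "rvec" (rotation vector, rad) and "tvec" (3), from world to camera coordinates, as OpenCV has them. Camera axes: x right, y down, z forward; pixel columns grow to the right and rows downward; lengths in m; the calibration is good to about 2 mm. A picture is of the moment at which its call begins. get_calibration takes no time and is no camera call.
A pose or a line that the arm cannot do raises robot.IKError and nothing moves.
- robot.job_done(): hands the job in, once; it reports no verdict.
The state is a dict: "time": time; "q": joint angles; "qvel": joint speeds; "joint_torque": joint torques, N m; "tool_pos": TCP position; "tcp_rot": TCP orientation; "ft_force": force on the tool from outside, world axes, zero at the start; "torque": the same for the moment, N m; "gripper_width": finger opening in m.
Only numpy, scipy, OpenCV 4.12 (cv2) and the standard library are available. Lean on these libraries where they do the work, as an engineer would, in place of code of your own. Each camera call takes 0.05 s, during which the arm holds its last target.

## Working session

There is one attempt and no reset: what is moved stays moved. The work goes in short steps, each a Python script; the robot and the scene stay as the last script left them, time stands still between calls to the robot, and variables do not carry over. Pictures are saved under pics/ and viewed, and the job is handed in when it is done.

```bash
ls; mkdir -p pics
python3 - <<'E'
from plant import robot
import cv2
for n in("side","top"):
    cv2.imwrite(f"pics/{n}0.png",robot.grab_frame(n)); print(n,robot.get_calibration(n))
o=robot.observe();print(o)
E
```

```text
pics
side {'vertical_fov': 53.90150380877073, 'cx': 318.39853714919946, 'cy': 239.6541366606258, 'rvec': array([ 2.07888619, -0.18409754,  0.11053106]), 'tvec': array([-0.58697911,  0.1215095 ,  1.06440478])}
top {'vertical_fov': 44.26602113462462, 'cx': 318.2486108790595, 'cy': 232.74362908101904, 'rvec': array([ 2.15714587, -2.09495854,  0.20612336]), 'tvec': array([-0.0477511 ,  0.5599444 ,  1.60462908])}
{'time': 0.1, 'q': array([ 5.47935228e+01,  5.99465253e+00,  5.53312707e+00,  8.96042614e+01,
       -6.46199676e-04,  7.75253673e+01]), 'qvel': array([ 0.02864453, -0.09649451,  0.08384299,  0.07301311,  0.0001647 ,
       -0.00333421]), 'joint_torque': array([ 4.73777865e-03, -5.58207750e+01,  5.04719317e+01,  1.30530007e-02,
       -4.14101432e-04,  2.40952448e-05]), 'tool_pos': array([0.23173821, 0.55322174, 0.30322108]), 'tcp_rot': array([-1.79935627e+02, -1.35794968e-02,  1.57268148e+02]), 'ft_force': array([-0.49510842, -0.63128124,  0.1423068 ]), 'torque': array([-0.02286824, -0.06347857, -0.02683297]), 'gripper_width': 0.08521963529381153}
```

View pics/side0.png

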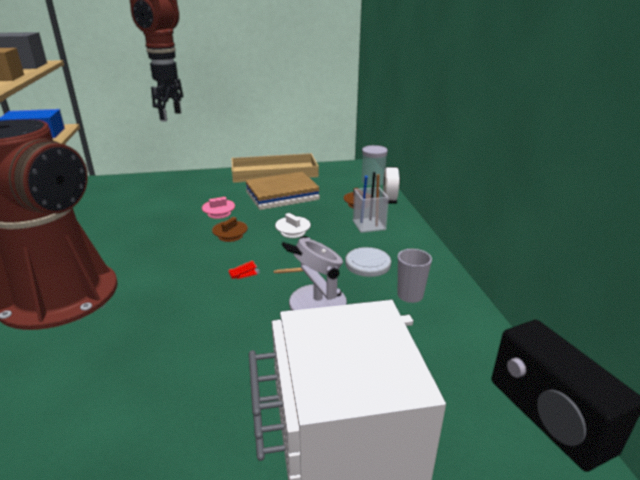

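View pics/top0.png

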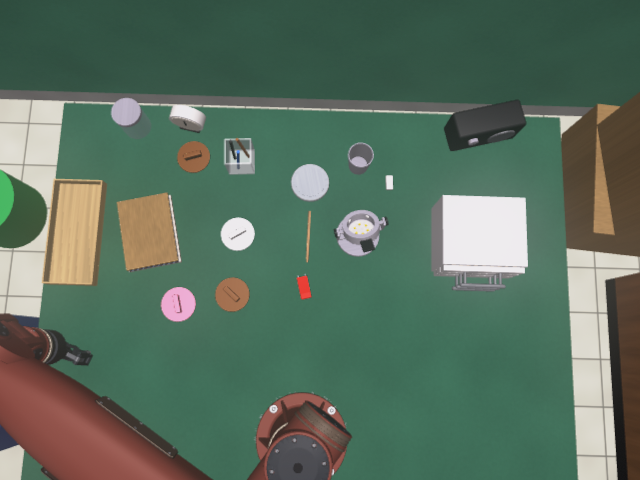

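The top view shows these cover-like things: white at (238,234), brown at (232,294) and (193,157), pink at (178,304), the flat tiffin lid at (310,182), and a white clock-like thing at (187,118). I choose the white one at (238,234). Next I'll take close crops of it and the lamp.

Run:
```python
import cv2,numpy as np
t=cv2.imread("pics/top0.png");s=cv2.imread("pics/side0.png")
a=cv2.resize(t[200:270,205:275],(400,400),interpolation=cv2.INTER_CUBIC)
b=cv2.resize(t[195:265,325:395],(400,400),interpolation=cv2.INTER_CUBIC)
cv2.imwrite("pics/crop_t.png",np.hstack([a,b]))
c=cv2.resize(s[200:320,260:380],(600,600),interpolation=cv2.INTER_CUBIC)
cv2.imwrite("pics/crop_s.png",c)
```

```text
(no output)
```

View pics/crop_t.png

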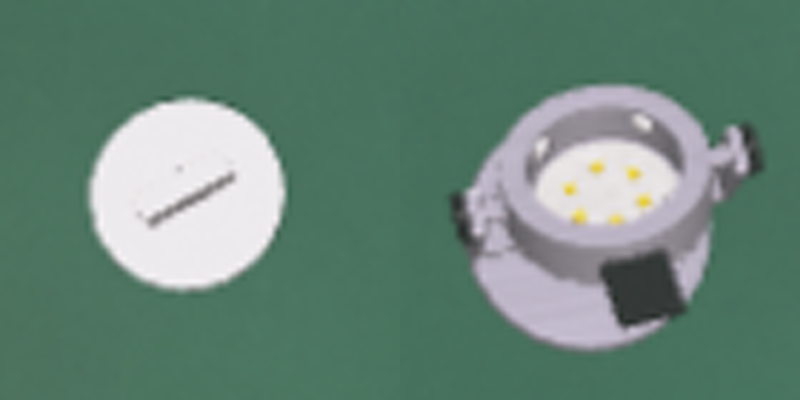

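View pics/crop_s.png

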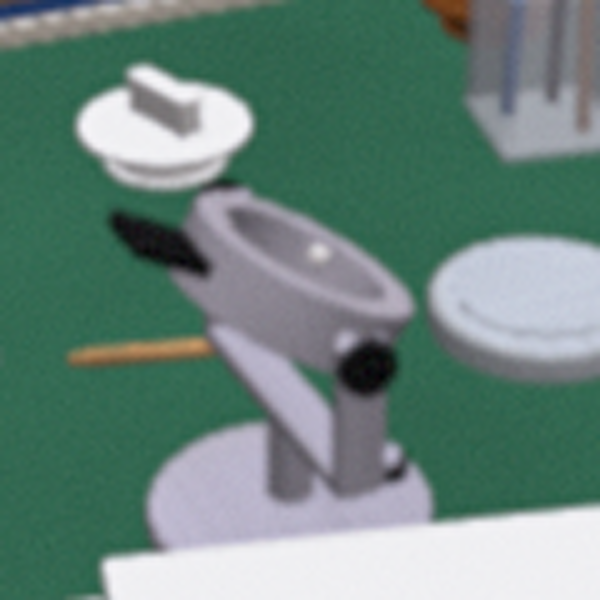

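The crops show a white cover with a white rib, standing plug down, so the choice holds. The lamp has two black knobs on its tilt axis and the black lug on the near side, raised. Now to measure.

```bash
cat > h.py <<'E'
import cv2,numpy as np
from plant import robot
class Cam:
    def __init__(s,n):
        c=robot.get_calibration(n);f=240/np.tan(np.radians(c["vertical_fov"]/2))
        s.K=np.array([[f,0,c["cx"]],[0,f,c["cy"]],[0,0,1]]);s.R=cv2.Rodrigues(c["rvec"])[0];s.t=np.array(c["tvec"]);s.r=c["rvec"]
        s.C=-s.R.T@s.t
    def ray(s,p):
        p=np.atleast_2d(np.asarray(p,float));d=np.c_[p,np.ones(len(p))]@np.linalg.inv(s.K).T@s.R
        return d
    def plane(s,p,z):
        d=s.ray(p);return s.C+d*((z-s.C[2])/d[:,2])[:,None]
    def proj(s,P):
        return cv2.projectPoints(np.atleast_2d(np.asarray(P,float)),s.r,s.t,s.K,None)[0][:,0]
T=Cam("top");S=Cam("side")
def tri(pt,ps):
    d1=T.ray(pt)[0];d2=S.ray(ps)[0];A=np.c_[d1,-d2];k=np.linalg.lstsq(A,S.C-T.C,rcond=None)[0]
    a=T.C+k[0]*d1;b=S.C+k[1]*d2;return (a+b)/2,np.linalg.norm(a-b)
def circ(P):
    x,y=P[:,0],P[:,1];A=np.c_[2*x,2*y,np.ones(len(x))];c=np.linalg.lstsq(A,x*x+y*y,rcond=None)[0]
    r=np.sqrt(c[2]+c[0]**2+c[1]**2);return c[:2],r,np.std(np.hypot(x-c[0],y-c[1])-r)
E
python3 - <<'E'
from h import *
t=cv2.imread("pics/top0.png");s=cv2.imread("pics/side0.png")
print("C",T.C,S.C)
# cover
def big(m,box,U=6):
    x0,y0,x1,y1=box
    return m
U=6
def cont(img,box,fn):
    x0,y0,x1,y1=box;c=cv2.resize(img[y0:y1,x0:x1],None,fx=U,fy=U,interpolation=cv2.INTER_CUBIC)
    m=fn(c).astype(np.uint8)
    cs=cv2.findContours(m,cv2.RETR_EXTERNAL,cv2.CHAIN_APPROX_NONE)[0]
    cs=sorted(cs,key=cv2.contourArea,reverse=True)
    return [ (k[:,0].astype(float)+.5)/U-.5+[x0,y0] for k in cs],c
g=lambda c:c[...,2]>155
k,c=cont(t,(205,200,275,270),g)
P=T.plane(k[0],.024);print("cover top",circ(P[:,:2]))
hull=cv2.convexHull(k[0].astype(np.float32))[:,0];print("hull ",circ(T.plane(hull,.024)[:,:2]))
# rib dark line
k,c=cont(t,(225,222,252,246),lambda c:c[...,1]<150)
for q in k[:2]:
    P=T.plane(q,.036)[:,:2];print("rib",cv2.minAreaRect(P.astype(np.float32)))
# lamp black
k,c=cont(t,(325,195,395,265),lambda c:c.max(2)<75)
for q in k[:4]:
    m=q.mean(0);print("blk",m,len(q),cv2.minAreaRect(q.astype(np.float32)),T.plane(m,.125)[0])
k,c=cont(s,(260,200,380,320),lambda c:c.max(2)<60)
for q in k[:4]:
    m=q.mean(0);print("blkS",m,len(q),cv2.minAreaRect(q.astype(np.float32)),S.plane(m,.125)[0])
E
```

```text
C [ 0.25303196 -0.02528964  1.68106741] [ 0.4228744  -0.95687724  0.63073747]
cover top (array([0.55742615, 0.19947739]), np.float64(0.04796766414518835), np.float64(0.0002735567039484016))
hull  (array([0.55744022, 0.19949754]), np.float64(0.048279931287036525), np.float64(0.00018159718551970016))
rib ((0.552259624004364, 0.195403054356575), (0.0037396340630948544, 0.045755501836538315), 31.10152244567871)
rib ((0.5252024531364441, 0.15881620347499847), (0.006203806959092617, 0.005179653875529766), 1.7149899005889893)
blk [367.05204082 245.17040816] 245 ((366.9446716308594, 245.28529357910156), (12.445150375366211, 11.4768705368042), 70.01681518554688) [ 0.51752861 -0.16255564  0.125     ]
blk [335.53095238 234.79047619] 70 ((335.48785400390625, 234.81109619140625), (5.627465724945068, 1.9884923696517944), 72.64571380615234) [ 0.54322686 -0.07759164  0.125     ]
blk [386.68169399 222.75      ] 61 ((386.8252258300781, 222.6282958984375), (4.490030765533447, 1.7849311828613281), 86.18546295166016) [ 0.58037381 -0.21468613  0.125     ]
blk [334.39130435 230.25362319] 46 ((334.41668701171875, 230.25), (1.666656494140625, 3.333343505859375), 0.0) [ 0.55552856 -0.07424563  0.125     ]
blkS [291.21052632 248.23057644] 266 ((291.3160705566406, 248.29620361328125), (21.42392349243164, 7.699756622314453), 17.969167709350586) [ 0.5194134  -0.10247026  0.125     ]
blkS [333.25448029 273.30286738] 186 ((333.4311828613281, 273.4432067871094), (9.623059272766113, 11.987541198730469), 54.1624755859375) [ 0.5872927  -0.21138098  0.125     ]
blkS [304.36538462 236.18162393] 39 ((304.25, 236.0833282470703), (1.0, 3.0), 90.0) [ 0.55467275 -0.05551808  0.125     ]
blkS [338.57142857 294.25      ] 28 ((338.5833435058594, 294.25006103515625), (1.178525686264038, 2.1213419437408447), 45.0) [ 0.58281533 -0.28000935  0.125     ]
```

Run:
```python
from h import *
t=cv2.imread("pics/top0.png");s=cv2.imread("pics/side0.png")
L=np.array([335.0,232.6]);Rk=np.array([386.7,222.75])
a,b=T.plane([L,Rk],.125);c=(a+b)/2;d=a-b
yaw=np.degrees(np.arctan2(d[1],d[0]))-90
print("knobs",a,b,"ctr",c,"len",np.linalg.norm(d),"yaw",yaw)
# lug triangulated
print("lug",tri([367.05,245.17],[291.2,247.6]))
u=np.array([np.cos(np.radians(yaw)),np.sin(np.radians(yaw))])
for th in(.35,.45,.55,.65,.75):
    r=-.067*np.cos(th)+.004*np.sin(th);z=.125+.067*np.sin(th)+.004*np.cos(th)
    P=[*(c[:2]+u*r),z];print(th,np.round(P,4),T.proj(P)[0],S.proj(P)[0])
# base: project circle for overlay
vis=[]
ang=np.linspace(0,2*np.pi,90)
v=cv2.resize(t[195:265,325:395],(560,560),interpolation=cv2.INTER_CUBIC)
for R,z,col in((.062,.02,(0,0,255)),(.062,0,(255,0,0))):
    q=T.proj(np.c_[c[0]+R*np.cos(ang),c[1]+R*np.sin(ang),0*ang+z])
    for p in q: cv2.circle(v,tuple(((p-[325,195]+.5)*8).astype(int)),2,col,-1)
cv2.imwrite("pics/base.png",v)
for y in (yaw,yaw+180):
  p=np.array([*(c[:2]-.068*u),.30]);q=robot.ik(p,[180,0,y]);print(y,q)
  q=robot.ik([.5574,.1995,.2],[180,0,121 if y==yaw else -59]);print(q)
```

```text
knobs [ 0.5491635  -0.07602911  0.125     ] [ 0.58037531 -0.2147355   0.125     ] ctr [ 0.5647694  -0.14538231  0.125     ] len 0.1421746857810664 yaw 12.68151021535904
lug (array([ 0.5122889 , -0.159476  ,  0.16006588]), np.float64(0.0014193104875818423))
0.35 [ 0.5047 -0.1589  0.1517] [366.51665445 248.26413584] [287.10718809 251.51247272]
0.45 [ 0.5076 -0.1582  0.1577] [366.48736965 246.79464237] [288.44024115 248.59412612]
0.55 [ 0.5111 -0.1575  0.1634] [366.40034627 245.1182486 ] [290.06382939 245.74962884]
0.65 [ 0.5151 -0.1566  0.1687] [366.25597864 243.25126842] [291.961252   243.01122517]
0.75 [ 0.5196 -0.1555  0.1736] [366.05535599 241.21259374] [294.11224807 240.41011791]
12.68151021535904 [-32.1608061   -7.45316965  -8.14516996  89.30799969   0.
 135.15768369]
[ 7.04790931  4.9157286  -6.33328077 78.75099063  0.         66.04790931]
192.68151021535903 [-32.1608061   -7.45316965  -8.14516996  89.30799969   0.
 -44.84231631]
[   7.04790931    4.9157286    -6.33328077   78.75099063    0.
 -113.95209069]
```

View pics/base.png

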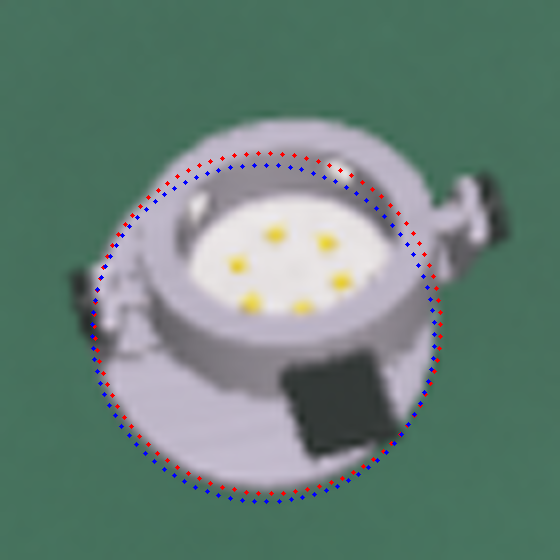

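Run:
```python
from h import *
c=np.array([.5653,-.1452]);y=12.7;u=np.array([np.cos(np.radians(y)),np.sin(np.radians(y))])
p=c-.068*u; tr=robot.tip_reach;print(tr)
robot.set_gripper(0.0)
robot.move_pose([*p,.30],[180,0,y]);print(robot.observe()["time"])
robot.line_to([*p,.195+tr],vel=.1)
g=robot.line_to([*p,.131+tr],vel=.04,guard=25);o=robot.observe();print(g,o["time"],o["tool_pos"],o["tcp_rot"],o["ft_force"],o["gripper_width"])
for n in("side","top"): cv2.imwrite(f"pics/{n}1.png",robot.grab_frame(n))
a=cv2.imread("pics/side1.png")[200:320,240:400];b=cv2.imread("pics/top1.png")[190:270,320:400]
cv2.imwrite("pics/c1.png",np.hstack([cv2.resize(a,(533,400),interpolation=2),cv2.resize(b,(267,267),interpolation=2) if 0 else cv2.copyMakeBorder(cv2.resize(b,(267,267),interpolation=2),0,133,0,0,0)]))
```

```text
0.0726
3.5583
False 5.7833 [ 0.49909209 -0.16006927  0.20356237] [-1.79990268e+02 -1.97432511e-02  1.27080418e+01] [-1.30386438 -1.51794375  2.60613722] -0.0001768941967254093
```

View pics/c1.png

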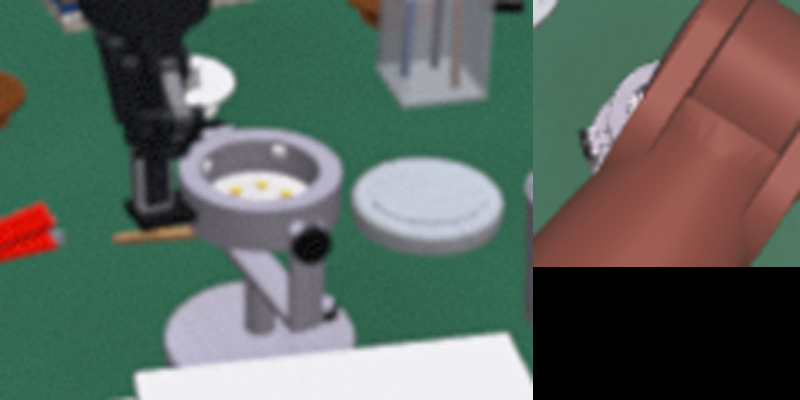

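The head (rim centre about (263,180) in the crop) looks nearly level, with the fingertips on the lug. The tip is at 131 mm. I'll push to 129 mm, retreat and measure.

Run:
```python
from h import *
o=robot.observe();p=o["tool_pos"][:2]
robot.line_to([.49909-.0001,-.16010,.129+.0726],vel=.02);o=robot.observe();print(o["tool_pos"],o["ft_force"])
robot.line_to([.49899,-.1601,.26],vel=.15)
robot.move_pose([.5574,.1995,.25],[180,0,121]);print(robot.observe()["time"])
for n in("side","top"): cv2.imwrite(f"pics/{n}2.png",robot.grab_frame(n))
a=cv2.imread("pics/side2.png")[200:320,260:380];b=cv2.imread("pics/top2.png")[190:270,320:400]
cv2.imwrite("pics/c2.png",np.hstack([cv2.resize(a,(400,400),interpolation=2),cv2.resize(b,(400,400),interpolation=2)]))
```

```text
[ 0.49906683 -0.16008783  0.2014866 ] [-0.61213663 -1.88253545  1.64536819]
8.0417
```

View pics/c2.png

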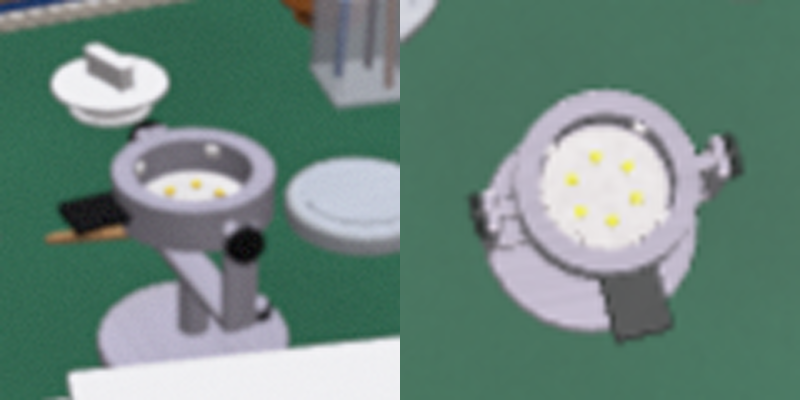

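The top view shows the rim centred near (341,226) with the dark lug below it. The side view shows a near-level rim. I'll fit the rim in both views on the z=0.14 plane.

```bash
cat > rim.py <<'E'
from h import *
def radial(img,cam,c0,z,R,lo,hi,sign=-1,ch=None):
    # subpixel strongest edge along radial lines about c0 in the plane z
    g=cv2.GaussianBlur(img.astype(np.float32),(0,0),.7)
    g=(g[...,2]) 
    out=[];A=[]
    for a in np.arange(0,360,4):
        r=np.linspace(lo,hi,81);d=np.array([np.cos(np.radians(a)),np.sin(np.radians(a))])
        P=np.c_[c0[0]+r*d[0],c0[1]+r*d[1],0*r+z];q=cam.proj(P).astype(np.float32)
        v=cv2.remap(g,q[:,0].reshape(1,-1),q[:,1].reshape(1,-1),cv2.INTER_CUBIC)[0]
        e=sign*np.gradient(v)
        i=e.argmax()
        out.append([a,r[i],e[i]])
    return np.array(out)
E
python3 - <<'E'
from rim import *
c0=np.array([.5653,-.1452])
for n,cam in(("top",T),("side",S)):
    img=cv2.imread(f"pics/{n}2.png")
    o=radial(img,cam,c0,.14,.05,.042,.058)
    print(n);print(np.array2string(np.round(np.c_[o[:,0],o[:,1]*1000,o[:,2]],1)[::2].T,max_line_width=300,suppress_small=True))
    k=(o[:,2]>np.median(o[:,2])*.4)&(o[:,1]>.0425)&(o[:,1]<.0575)
    A=np.radians(o[:,0]);P=np.c_[c0[0]+o[:,1]*np.cos(A),c0[1]+o[:,1]*np.sin(A)]
    for _ in range(4):
        c,r,s=circ(P[k]);res=abs(np.hypot(*(P-c).T)-r);k=k&(res<max(2.5*s,.0006))
    print(c,r,s,k.sum())
    # ellipse on plane
    print(cv2.fitEllipse((P[k]*1000).astype(np.float32)))
E
```

```text
top
[[  0.    8.   16.   24.   32.   40.   48.   56.   64.   72.   80.   88.   96.  104.  112.  120.  128.  136.  144.  152.  160.  168.  176.  184.  192.  200.  208.  216.  224.  232.  240.  248.  256.  264.  272.  280.  288.  296.  304.  312.  320.  328.  336.  344.  352. ]
 [ 50.4  50.6  51.8  51.   51.8  52.2  52.2  53.   51.2  54.4  58.   58.   49.4  47.8  49.   48.2  48.4  48.6  46.8  48.6  47.8  46.4  47.8  47.6  48.2  47.4  46.8  46.4  57.6  57.2  54.8  51.2  48.6  50.2  50.   47.8  49.2  49.6  50.2  49.   48.8  50.4  50.   50.   51. ]
 [  5.1   5.2   5.1   4.8   5.3   4.4   5.    4.5   4.3   4.1   6.4   1.2   1.6   1.4   2.2   3.    3.1   3.4   2.9   3.6   3.4   3.3   4.2   4.2   4.3   4.6   4.    2.1   1.6   4.8   4.7   4.6   4.8   3.3   3.7   2.2   1.1   5.8   5.    4.5   4.2   4.7   5.1   5.3   5.2]]
[ 0.56733905 -0.14439874] 0.04937774976587046 0.000905201163145161 71
((567.27099609375, -144.3911895751953), (97.81124877929688, 100.27680206298828), 156.86492919921875)
side
[[  0.    8.   16.   24.   32.   40.   48.   56.   64.   72.   80.   88.   96.  104.  112.  120.  12
[... 190 characters left out ...]
.6  52.6  52.8  55.4  55.6  51.6  53.8  52.   51.6  52.   57.8  56.6  56.8  53.   51.2  47.8  48.4  48.   48.2  47.   47.   48.   47.6  48.4  48.   45.8  47.   49.8  46.8  48.8  48.2  48.2  48.8  50.8  49.4  50.   50.6  52.4  52.4  53.6  53.6  52.6  52.6]
 [  5.6   4.8   4.9   4.    3.1   3.7   3.3   3.    2.9   2.8   2.7   2.9   2.2   3.5   3.2   3.9   3.9   4.    4.6   4.9   5.3   6.5   6.6   5.6   4.9   4.    3.8   3.2   2.3   2.5   2.4   2.4   2.    1.9   2.    2.    2.    2.    2.5   2.3   3.2   4.1   5.2   6.6   5.6]]
[ 0.56853324 -0.14398999] 0.05038080315868978 0.0010063011885532173 82
((568.5498046875, -144.0383758544922), (100.62983703613281, 101.16061401367188), 162.4731903076172)
```

Run:
```python
from rim import *
c0=np.array([.5574,.1995])
for n,cam,f in(("side",S,2),("top",T,0),("side",S,0)):
    img=cv2.imread(f"pics/{n}{f}.png")
    o=radial(img,cam,c0,.024,.048,.040,.056)
    A=np.radians(o[:,0]);P=np.c_[c0[0]+o[:,1]*np.cos(A),c0[1]+o[:,1]*np.sin(A)]
    k=(o[:,1]>.0405)&(o[:,1]<.0555)&(o[:,2]>2)
    for _ in range(4):
        c,r,s=circ(P[k]);res=abs(np.hypot(*(P-c).T)-r);k=k&(res<max(2.5*s,.0006))
    print(n,f,c,r,s,k.sum())
# rib in side view (top face of rib z=.048): dark side face line
s=cv2.imread("pics/side0.png")
cv2.imwrite("pics/rib.png",cv2.resize(s[205:245,265:325],(780,520),interpolation=2))
t=cv2.imread("pics/top0.png")
c=cv2.resize(t[222:246,225:252],None,fx=8,fy=8,interpolation=2)
m=((c[...,1]<150)*255).astype(np.uint8);m[:, :30]=0
q=max(cv2.findContours(m,0,1)[0],key=cv2.contourArea)[:,0]
p=(q+.5)/8-.5+[225,222];W=T.plane(p,.040)[:,:2];v=cv2.fitLine(W.astype(np.float32),2,0,.01,.01).ravel();print(v,np.degrees(np.arctan2(v[1],v[0])))
```

```text
side 2 [0.55921122 0.19911818] 0.04997168709925576 0.0015981020801210282 68
top 0 [0.5576119 0.1995085] 0.04812476030913857 0.0008059413445061899 90
side 0 [0.55917668 0.19902807] 0.05003160233413012 0.0015750978536274974 67
[ 0.52429056 -0.85153943  0.5516441   0.19499236] -58.3795
```

View pics/rib.png

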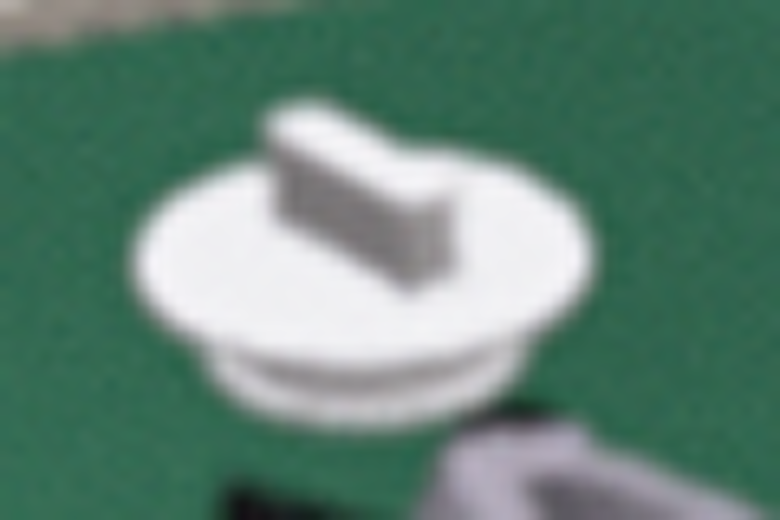

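Run:
```python
from h import *
for z,pp in((.024,[(275,215),(408,290)]),(.048,[(268,140),(405,205)])):
    P=S.plane(np.array(pp)/13.-.5+[265,205],z);d=P[1]-P[0];print(P,np.linalg.norm(d),np.degrees(np.arctan2(d[1],d[0])))
o=robot.observe();print(o["tool_pos"],o["ft_force"],o["q"])
```

```text
[[0.54252258 0.22016214 0.024     ]
 [0.56610167 0.18090085 0.024     ]] 0.04579762014731689 -59.01230065003631
[[0.54041738 0.20848083 0.048     ]
 [0.56496365 0.17345454 0.048     ]] 0.042771014033419645 -54.97739328007876
[0.55765534 0.19843931 0.24991571] [0.64480426 0.52088002 1.38174757] [ 6.94357930e+00  4.31540913e+00 -1.77143044e+00  8.39164477e+01
 -7.97619138e-03  6.60862655e+01]
```

Run:
```python
from h import *
p=[.5583,.1993]
robot.set_gripper(.05)
robot.move_pose([*p,.18],[180,0,121.3])
g=robot.line_to([*p,.0990],vel=.08,guard=8);print(g,robot.observe()["tool_pos"])
robot.set_gripper(.0);o=robot.observe();print(o["time"],o["gripper_width"],o["ft_force"],o["tool_pos"])
robot.line_to([*p,.26],vel=.12);robot.pause(.3);o=robot.observe();print(o["time"],o["gripper_width"],o["ft_force"],o["tool_pos"])
for n in("side","top"): cv2.imwrite(f"pics/{n}3.png",robot.grab_frame(n))
a=cv2.imread("pics/side3.png")[130:280,220:370]
cv2.imwrite("pics/c3.png",cv2.resize(a,(600,600),interpolation=2))
```

```text
False [0.55875241 0.19937223 0.09971388]
10.6333 0.01283410589429283 [-0.99689719 -0.20232471  3.66419307] [0.55867604 0.19936632 0.09954371]
12.425 0.012732518087815104 [ 0.36954428  0.795476   -0.85012436] [0.55819942 0.19930705 0.25973095]
```

View pics/c3.png

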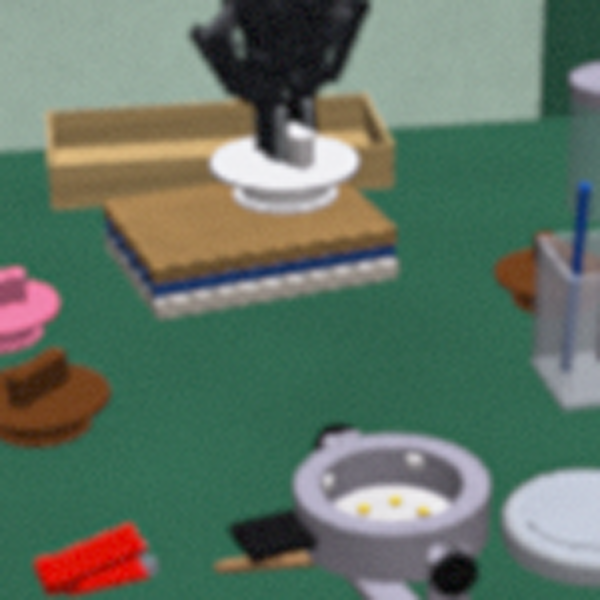

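The cover hangs level in the jaws (side view (291,170)). I'll carry it over the mouth and check alignment there.

Run:
```python
from rim import *
m=[.5679,-.1442]
def fit(img,cam,c0,z,R):
    o=radial(img,cam,c0,z,R,R-.008,R+.008)
    A=np.radians(o[:,0]);P=np.c_[c0[0]+o[:,1]*np.cos(A),c0[1]+o[:,1]*np.sin(A)]
    k=(abs(o[:,1]-R)<.0075)&(o[:,2]>1.5)
    for _ in range(5):
        c,r,s=circ(P[k]);res=abs(np.hypot(*(P-c).T)-r);k=k&(res<max(2.*s,.0006))
    return c,r,s,k.sum()
print("held before",fit(cv2.imread("pics/side3.png"),S,[.559,.199],.1842,.048))
robot.move_pose([.50,.0,.30],[180,0,121.3])
best=None
for y in (12.7+60,121.3,102.7,90):
    q=robot.ik([*m,.25],[180,0,y]);print(y,q)
robot.move_pose([*m,.28],[180,0,102.7]);robot.line_to([*m,.262],vel=.05);robot.pause(.4)
o=robot.observe();print(o["time"],o["tool_pos"],o["ft_force"],o["gripper_width"])
for n in("side","top"): cv2.imwrite(f"pics/{n}4.png",robot.grab_frame(n))
s=cv2.imread("pics/side4.png");z=o["tool_pos"][2]-.0755
print("held",z,fit(s,S,np.array([.5687,-.1442]),z,.048))
print("rim",fit(s,S,np.array([.5687,-.1442]),.14,.05))
cv2.imwrite("pics/c4.png",cv2.resize(s[190:310,260:380],(600,600),interpolation=2))
```

```text
held before (array([0.55824014, 0.19687043]), np.float64(0.04837886085153597), np.float64(0.0012317619919466173), np.int64(45))
72.7 [-27.02626325   3.26615988  -2.85428048  83.87955964   0.
  80.27373675]
121.3 [-27.02626325   3.26615988  -2.85428048  83.87955964   0.
  31.67373675]
102.7 [-27.02626325   3.26615988  -2.85428048  83.87955964   0.
  50.27373675]
90 [-27.02626325   3.26615988  -2.85428048  83.87955964   0.
  62.97373675]
14.975 [ 0.56794394 -0.14428932  0.2621285 ] [ 0.40534344 -0.03976057 -0.8244368 ] 0.01296587025092145
held 0.18662850403642572 (array([ 0.56895053, -0.14415902]), np.float64(0.04880254313209258), np.float64(0.0008228058565696604), np.int64(61))
rim (array([ 0.56857871, -0.14444803]), np.float64(0.05013133414286118), np.float64(0.000717560509268983), np.int64(60))
```

View pics/c4.png

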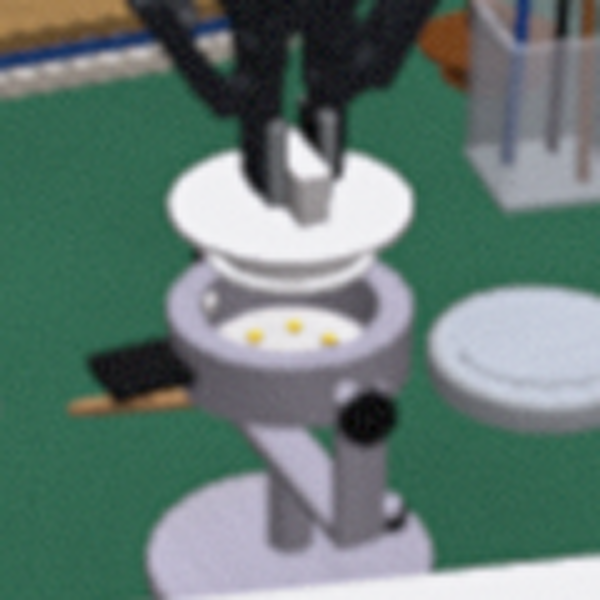

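The cover is centred over the mouth within about 0.5 mm (side fits (0.5690,-0.1442) and (0.5686,-0.1444)). I'll lower it with a guard.

Run:
```python
from rim import *
m=[.5677,-.1444]
g=robot.line_to([*m,.232],vel=.03,guard=6);o=robot.observe();print(g,o["time"],o["tool_pos"],o["ft_force"],o["torque"],o["gripper_width"])
```

```text
True 15.9083 [ 0.56763479 -0.14455261  0.23486056] [ 0.71867571 -0.9126777   3.20501894] [-0.22080661 -0.04497755  0.03559126] 0.01288119490972072
```

Contact came at 15 mm above home, which is right for the catches, with little side force. I'll press on in steps.

Run:
```python
from rim import *
m=[.5677,-.1444]
for z in (.233,.231,.229,.227,.225,.223,.221,.2200):
    g=robot.line_to([*m,z],vel=.02,guard=30);o=robot.observe();print(g,z,round(o["time"],2),np.round(o["tool_pos"],4),np.round(o["ft_force"],1),np.round(o["torque"],2),round(o["gripper_width"],4))
    if g or o["ft_force"][2]>28 or np.hypot(*o["ft_force"][:2])>12: break
```

```text
False 0.233 16.16 [ 0.568  -0.1447  0.2342] [-1.7 -0.7  8.2] [-0.02  0.43 -0.03] 0.0129
False 0.231 16.41 [ 0.5683 -0.1448  0.2323] [-0.6 -0.9  7.4] [-0.04  0.09  0.03] 0.0127
False 0.229 16.66 [ 0.568  -0.1446  0.2291] [ 2.4 -1.7 -0.1] [-0.39 -0.56  0.  ] 0.0125
False 0.227 16.91 [ 0.5678 -0.1445  0.2265] [ 3.2 -2.1 -3.9] [-0.44 -0.75  0.02] 0.0127
False 0.225 17.16 [ 0.5673 -0.1442  0.2238] [ 2.4 -2.  -8.5] [-0.58 -0.79 -0.  ] 0.0129
False 0.223 17.41 [ 0.5675 -0.1442  0.223 ] [ 0.  -0.8 -2.1] [-0.09 -0.17  0.02] 0.0126
False 0.221 17.66 [ 0.5676 -0.1443  0.221 ] [ 0.4  0.4 -0.7] [ 0.01  0.03 -0.01] 0.0128
False 0.22 17.91 [ 0.5678 -0.1444  0.2202] [0.5 1.  0.8] [ 0.01 -0.1   0.03] 0.0127
```

The force peaked, then dropped (it snapped through). Now I'll bring the flange down onto the rim and build a push of roughly 10–12 N.

Run:
```python
from rim import *
m=[.5677,-.1444];z=.2200
for i in range(25):
    z-=.0004
    robot.line_to([*m,z],vel=.02);robot.pause(.15);o=robot.observe();f=o["ft_force"]
    print(round(z,4),round(o["time"],2),np.round(o["tool_pos"],4),np.round(f,1),np.round(o["torque"],2))
    if f[2]>10: break
robot.pause(.5);o=robot.observe();print(o["time"],o["tool_pos"],o["ft_force"],o["gripper_width"])
for n in("side","top"): cv2.imwrite(f"pics/{n}5.png",robot.grab_frame(n))
s=cv2.imread("pics/side5.png")
cv2.imwrite("pics/c5.png",cv2.resize(s[190:310,260:380],(600,600),interpolation=2))
```

```text
0.2196 18.31 [ 0.5677 -0.1444  0.22  ] [-1.6  0.9  5.9] [ 0.14  0.26 -0.01]
0.2192 18.71 [ 0.5677 -0.1444  0.22  ] [-3.3  0.7  7.6] [0.27 0.55 0.05]
0.2188 19.11 [ 0.5678 -0.1444  0.22  ] [-4.1  1.4 10. ] [0.39 0.85 0.05]
19.6083 [ 0.56774639 -0.14441416  0.21999596] [-5.39632813  0.8782651   9.97317223] 0.012766947858287366
```

View pics/c5.png

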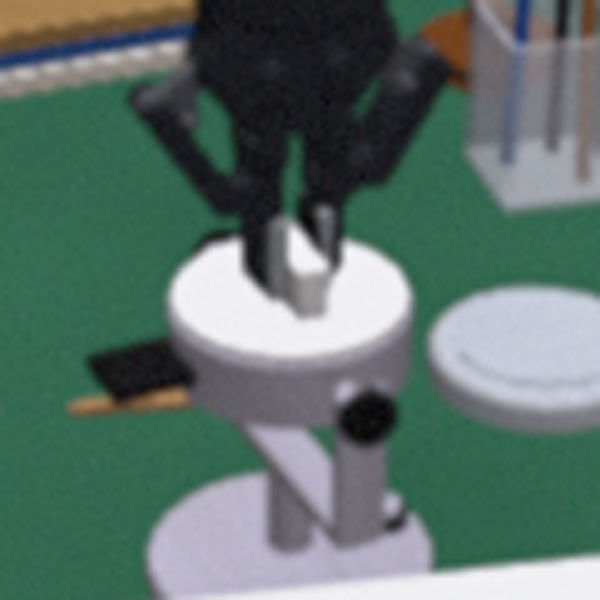

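The cover is home: the flange is flush on the rim, and TCP z of 0.2200 matches the predicted home height exactly. A side force of 5 N built up, so I'll relieve it and check the head's tilt by comparing the lug before and after.

Run:
```python
from rim import *
z=.2187
for x in (.5671,.5666):
    robot.line_to([x,-.1444,z],vel=.02);robot.pause(.4);o=robot.observe();print(x,o["tool_pos"],np.round(o["ft_force"],1),np.round(o["torque"],2),o["tcp_rot"])
    if abs(o["ft_force"][0])<2:break
for n in("side","top"): cv2.imwrite(f"pics/{n}6.png",robot.grab_frame(n))
for f in (2,6):
    s=cv2.imread(f"pics/side{f}.png")[250:285,272:297]
    m=(s.max(2)<60).astype(np.uint8);M=cv2.moments(m,True);print(f,M["m00"],M["m10"]/M["m00"]+272,M["m01"]/M["m00"]+250)
c=np.array([.5679,-.1442]);u=np.array([np.cos(np.radians(12.7)),np.sin(np.radians(12.7))])
for th in(-.05,0,.05):
    P=[*(c+u*(-.067*np.cos(th)+.004*np.sin(th))),.125+.067*np.sin(th)+.004*np.cos(th)];print(th,S.proj(P)[0])
s=cv2.imread("pics/side6.png");v=np.hstack([cv2.resize(cv2.imread(f"pics/side{f}.png")[220:300,270:350],(400,400),interpolation=2) for f in(2,6)])
cv2.imwrite("pics/c6.png",v)
```

```text
0.5671 [ 0.56761395 -0.14441197  0.21998578] [-2.5  2.7  9. ] [ 0.46  0.22 -0.06] [ 1.79978291e+02 -5.31202093e-03  1.02704286e+02]
0.5666 [ 0.56752679 -0.14440027  0.22001623] [0.8 2.4 8.1] [ 0.41 -0.38  0.01] [1.79922785e+02 1.06386326e-02 1.02714201e+02]
2 163.0 287.29447852760734 263.3312883435583
6 163.0 287.2515337423313 263.34355828220856
-0.05 [286.37393364 262.81839856]
0 [286.37655918 261.38510448]
0.05 [286.45865239 259.93401366]
```

View pics/c6.png

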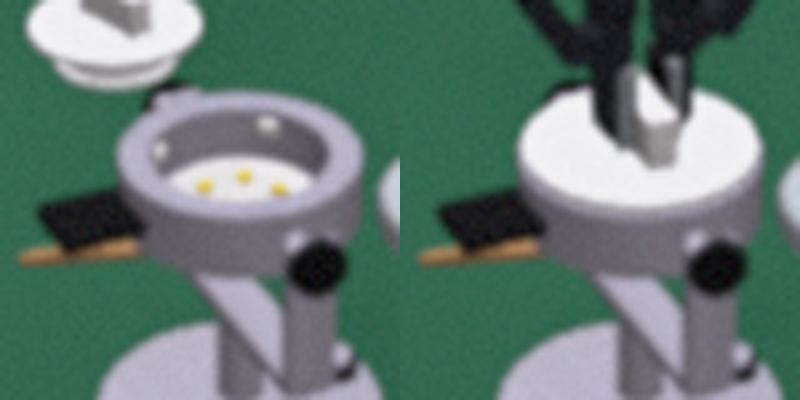

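The lug hasn't moved between frames (0.04 px), so the head stayed level. The push drifted to 8 N, so I'll raise it to about 11–12 N and hand in.

Run:
```python
from rim import *
z=.2187;x=.5666
for i in range(8):
    z-=.0003;x-=.0001
    robot.line_to([x,-.1442,z],vel=.02);robot.pause(.4);o=robot.observe();print(round(z,4),o["tool_pos"],np.round(o["ft_force"],1))
    if o["ft_force"][2]>10.8:break
robot.pause(1);o=robot.observe();print(o["time"],o["tool_pos"],o["tcp_rot"],np.round(o["ft_force"],1),o["gripper_width"])
```

```text
0.2184 [ 0.56752972 -0.14439089  0.22002631] [1.3 2.2 9.9]
0.2181 [ 0.56746884 -0.14439998  0.21997496] [ 0.6  1.2 11.4]
23.4083 [ 0.56748681 -0.1443805   0.21999866] [1.79892353e+02 5.00173912e-02 1.02713525e+02] [ 0.2  1.6 12.1] 0.01303482448549848
```

Run:
```python
from plant import robot
import cv2
cv2.imwrite("pics/top7.png",robot.grab_frame("top"))
o=robot.observe();print(o["ft_force"],o["tool_pos"],o["time"])
robot.job_done()
```

```text
[ 0.24368349  1.79194812 10.59195413] [ 0.56748081 -0.14438254  0.21997024] 23.4583
the job is handed in; nothing more can be done
```

View pics/top7.png

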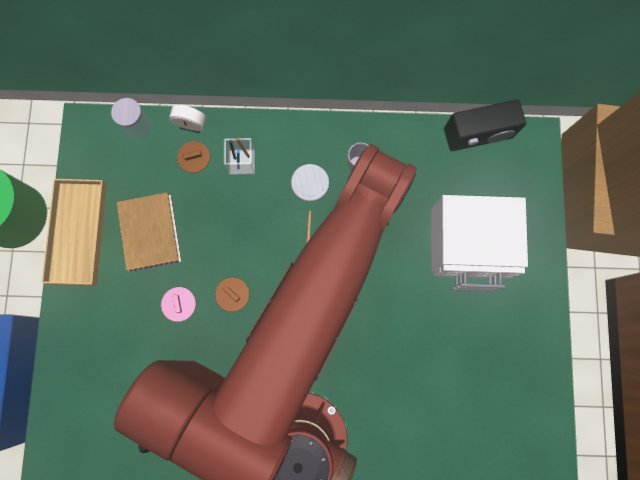

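The job is done and handed in at about 23.5 s, with the arm still gripping the cover and pushing it down at about 10.6–12 N.

- **Levelling:** I pushed the lug down until the fingertips reached 129 mm, its height at level. The rim then fitted a level circle in both views. The lug moved less than 0.1 px between before and after pressing; I did not re-image it after the last rise in push.
- **Fitting the cover:** I gripped the white cover by its rib and centred it over the mouth to about 0.5 mm. It met the catches 15 mm above home, the force peaked at about 8 N and then dropped. That peak is below the 10–15 N stated, but readings were taken only every 2 mm. The flange landed at TCP z = 0.2200 m, as predicted, and looks flush on the rim in the side view.
- **Side force:** About 5 N of side force built up on seating; I brought it below 2 N before handing in.
- **Other things on the desk:** The last top view shows the tiffin lid, the brown and pink covers and the visible part of the pencil unmoved. The arm hides the remover, the eraser and most of the tumbler there, so I could not check those in that picture.
- **Camera disagreement:** The two cameras disagreed by about 1–1.6 mm in absolute position. The offset was alike at cover and mouth, so it largely cancelled.

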